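Find and hold the heavy side of a sampler drum

ROBOT

A 6-joint arm with a two-finger parallel gripper is mounted at the origin on the work surface. World frame = base frame: x ahead of the robot, y to its left, z up, the work surface at z = 0. Lengths are in m, angles in rad, forces in N, time in s.
With the tool pointing down it reaches from about 0.325 to 1 m from the base axis. Payload 5.1 kg.
Tool frame: the origin (TCP) lies at the centre of the arm's flange, where the gripper is bolted on; the fingertips stand 173 mm ahead of it and the grasp point (between the pads) lies ctrl.grip_depth ahead of it (ctrl.grip_depth is the distance from the TCP to the grasp point, in m); z points along the fingers, x is the direction in which the jaws open and shut, and the axes are right-handed (so a half turn about z gives the same grasp; the last joint's range is limited). The gripper opens to 85 mm and grips with 20 to 120 N. Pads are 22 mm wide; open, the fingers measure 114 mm over their backs; the gripper's body (76 mm by 85 mm) begins 54 mm behind the grasp point. The pads swing forward as they close: fully open they stand 13 mm farther back than shut.
Start: joints at [-1.43, 0.124, 1.65, -0, 1.367, -0.083], TCP at [0.144, -0.634, 0.405] pointing down, gripper open.
Joint ranges: [-2.61, 2.61], [-1.02, 2.33], [0.03, 2.71], [-1.35, 4.49], [0.32, 2.68], [-2.91, 2.91]. Speed limits (rad/s): [2.57, 2.57, 3.14, 3.14, 3.14, 3.14].

INTERFACE

Orientations are given as [roll, pitch, yaw] about the fixed x, y, z axes, in that order (R = Rz(yaw) Ry(pitch) Rx(roll)).
In Python, from cell import ctrl, camera gives the robot as it stands. Calls block until the motion is done:
- ctrl.move_ptp(position, orientation): joint-space move of the TCP to a pose.
- ctrl.line_to(position, speed=0.15, ori=None): straight line of the TCP; ori=None keeps the orientation; speed is the mean speed in m/s.
- ctrl.move_joints(angles): joint-space move.
- ctrl.let_go() and ctrl.close_gripper(strength=None): open the fingers fully, or close them until they stop; strength is the grip in N (None keeps the last).
- ctrl.wait(seconds).
- ctrl.inverse_kinematics(position, orientation): joint angles nearest the present ones, or None.
- ctrl.read_state(): the state.
- camera(name): name is "scene" or "top" or "wrist"; returns a dict with "image" (420x560x3 uint8, red, green, blue), "fx", "fy", "cx", "cy" (pixels), "xyz" and "orientation" of the camera in the world; the wrist camera has in their place "hand_eye" (4x4, takes a point from camera to tool coordinates, whose origin is the TCP and whose axes are the tool frame's). Camera axes: x right, y down, z forward; pixel columns grow to the right and rows downward; lengths in m; the calibration is good to about 2 mm. A picture is of the moment at which its call begins: read the wrist's pose just before it. There is no depth.
A pose or a line that the arm cannot do raises ctrl.PlanningError and nothing moves.
- ctrl.job_done(): hands the job in, once; it reports no verdict.
The state is a dict: "time_s": time; "joints": joint angles; "joint_vel": joint speeds; "effort": joint torques, N m; "tool_pos": TCP position; "tcp_rot": TCP orientation; "force": force on the tool from outside, world axes, zero at the start; "wrist_torque": the same for the moment, N m; "width": finger opening in m.
Only numpy, scipy, OpenCV 4.12 (cv2) and the standard library are available. Lean on these libraries where they do the work, as an engineer would, in place of code of your own. Each camera call takes 0.05 s, during which the arm holds its last target. There are 200 camera calls.

TASK

The covered vial drum on the balancing stand is loaded off-centre and you cannot see which side is heavy. Take the red crank grip, turn the drum slowly through at least one full turn in one direction to feel where it is heavy, then bring the heavy side straight down and finish while still gripping the red grip and holding the drum still there, so that a colleague can fit a counterweight on top. Leave the bottle, the jar and the spanner where they are.

Things in the scene. Friction and masses are not known exactly. Their poses are not given: they have to be found in the camera images.
- stand: grey balancing stand fixed to the bench: base plate 150 x 150 x 12 mm, post behind the drum. Origin on the bench, directly under the centre of the drum's front face; z up; the horizontal spindle runs along its x axis, 135 mm above the bench; crank and red grip stick out towards its -x side, the post is on the +x side
- axle (a point): where the spindle axis meets the drum's front face, 135 mm above the bench; axes as the stand's. The aluminium crank arm reaches 75 mm either side of it, its front 14 mm in front of the drum's face (brass end weight and centre bolt: 18 mm). The brass weight balances the grip: without the hidden load, drum, crank and grip are balanced
- drum (a joint): angle of drum and crank about the spindle, rad, endless: 0 with the grip straight above the spindle, growing clockwise seen from the crank side (right-hand turn about the stand's x). At angle q the grip's centre lies 65*cos(q) mm above the spindle axis and 65*sin(q) mm from it towards the stand's -y side. It starts between -0.9 and 0.9
- drum_mid (a point): centre of the black drum (140 mm diameter, 50 mm thick; ring of blue caps all alike). It stays where it is left: steady drag 0.38 N m (5.8 N at the grip) against any turning. The load fixed inside adds a moment of at most 0.26 to 0.35 N m (4 to 5.4 N at the grip): turning is hardest where the heavy side goes up level with the spindle, easiest where it comes down level
- grip_mid (a point): centre of the red crank grip, a cylinder 22 mm in diameter, 70 mm long, parallel to the spindle; its centre is 69 mm in front of the drum's face, 55 mm in front of the crank arm and 65 mm from the spindle axis. The sleeve turns freely on its pin, so a hand gripping it keeps its own orientation all the way round
- reagent_mid (a point): amber bottle with blue cap, 64 mm in diameter, 130 mm tall, standing; the point is its centre, half-way up. A bystander
- jar_mid (a point): white jar with red lid, 60 mm in diameter, 75 mm tall, standing; the point is its centre, half-way up. A bystander
- spanner: steel spanner 150 mm long lying flat along its x axis; origin under its middle. A bystander

How it is judged:
On the way:
1. the drum has been cranked round through a full turn (to beyond 5.3 rad either way from grip-up) with the fingers on the red grip ((value of joint drum above 5.3 rad or value of joint drum below -5.3 rad) and contact force between the fingers and grip_c0 above 1 N), for 0.05 s.
At the end, for the whole second after the job is handed in: the drum's heavy side is straight down to within 25 degrees and the drum is still (under 0.1 rad/s), held by the fingers on the red grip (over 1 N, grasp point within 45 mm of its centre) (z of load_c0 in the frame of axle below -0.0453 m and contact force between the fingers and grip_c0 above 1 N and velocity of joint drum between -0.1 and 0.1 rad/s and distance between the grasp point and grip_mid below 0.045 m); the arm keeps its last pose, push and grip.
It fails at once if the bottle is pushed more than 30 mm (distance of reagent_mid from where it was at the start of the episode above 0.03 m).
It fails at once if the jar is pushed more than 30 mm (distance of jar_mid from where it was at the start of the episode above 0.03 m).
It fails at once if the spanner is pushed more than 30 mm (distance of spanner from where it was at the start of the episode above 0.03 m).
It also fails if it takes over 72 s, if anything falls off the work surface, if the arm or the gripper's body presses on something with over 40 N, if the wrist force passes 120 N, or if a joint passes its speed limit or range.

## Working session

There is one attempt and no reset: what is moved stays moved. The work goes in short steps, each a Python script; the robot and the scene stay as the last script left them, time stands still between calls to the robot, and variables do not carry over. Pictures are saved under pics/ and viewed, about 8 in all and at most 12, crops included, and the job is handed in when it is done.

```bash
mkdir -p pics
python3 - <<'E'
from cell import ctrl,camera
import cv2,numpy as np
print(ctrl.grip_depth,ctrl.read_state())
for n in ("scene","top"):
    c=camera(n); cv2.imwrite(f"pics/{n}0.png",c["image"][...,::-1])
    print({k:v for k,v in c.items() if k!="image"})
E
```

```text
0.1547 {'time_s': 0.0, 'joints': array([-1.42957249e+00,  1.24513887e-01,  1.65169669e+00,  1.32680960e-06,
        1.36751651e+00, -8.26233017e-02]), 'joint_vel': array([-8.93268401e-04,  2.85468368e-05,  7.02895397e-04, -2.77733638e-04,
       -1.78720510e-03,  1.11974603e-03]), 'effort': array([ 1.19191318e-03, -4.23609567e+01, -3.65451014e+01, -2.35378848e-04,
        6.97159427e-03, -3.12318150e-05]), 'tool_pos': array([ 0.14420935, -0.63353784,  0.40343354]), 'tcp_rot': array([-3.14141521e+00,  2.12704127e-03, -1.34694927e+00]), 'force': array([0.62936541, 0.03386496, 0.95568886]), 'wrist_torque': array([0.00743306, 0.02068047, 0.00045272]), 'width': 0.08552016585917835}
{'fx': 427.29994430945067, 'fy': 427.29994430945067, 'cx': 274.76947150221906, 'cy': 203.24327106067034, 'xyz': array([1.08631876, 0.06366713, 0.7546761 ]), 'orientation': array([-2.42355024,  0.00862239,  1.39606632])}
{'fx': 428.49039923962994, 'fy': 428.49039923962994, 'cx': 277.28626259568375, 'cy': 213.39720508018928, 'xyz': array([0.41751385, 0.16461426, 0.92854216]), 'orientation': array([-2.93538237e+00,  2.94427551e-04, -1.59259724e+00])}
```

View pics/scene0.png

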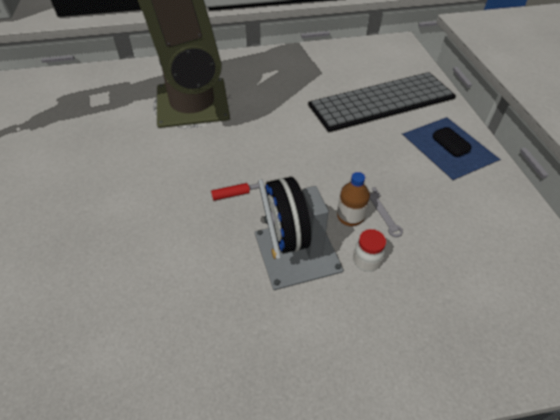

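View pics/top0.png

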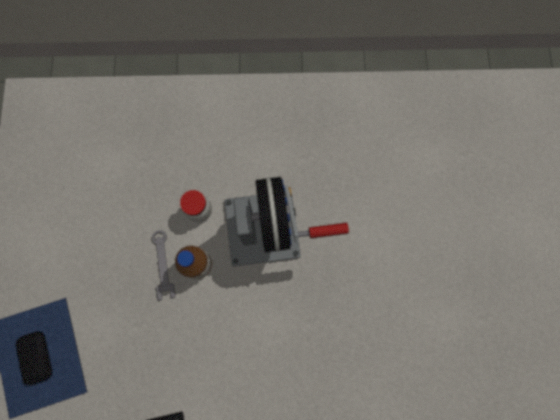

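The stand's spindle lies roughly along world y, with the crank towards -y (red grip in scene at 213–250,191; in top at 310–348,230). Next I fit the stand pose and drum angle to the grip ends and plate corners, and check with an overlay.

```bash
cat > h.py <<'E'
import numpy as np,cv2
from scipy.spatial.transform import Rotation as Ro
def proj(c,P):
    R=Ro.from_euler('xyz',c["orientation"]).as_matrix()
    p=(np.atleast_2d(P)-c["xyz"])@R
    return np.c_[c["fx"]*p[:,0]/p[:,2]+c["cx"],c["fy"]*p[:,1]/p[:,2]+c["cy"]]
def world(s,P):  # stand frame -> world
    x,y,a=s[:3]; P=np.atleast_2d(P); ca,sa=np.cos(a),np.sin(a)
    return np.c_[x+ca*P[:,0]-sa*P[:,1],y+sa*P[:,0]+ca*P[:,1],P[:,2]]
def grip(q,d): return [-d,-.065*np.sin(q),.135+.065*np.cos(q)]
E
python3 - <<'E'
from h import *; from cell import camera
from scipy.optimize import least_squares
C={n:camera(n) for n in("scene","top")}
M={}
for n,c in C.items():
    hsv=cv2.cvtColor(c["image"],cv2.COLOR_RGB2HSV); m=((hsv[...,0]<6)|(hsv[...,0]>174))&(hsv[...,1]>150)&(hsv[...,2]>70)
    k,l,st,ce=cv2.connectedComponentsWithStats(m.astype(np.uint8))
    # grip = the component most elongated
    best=max((i for i in range(1,k) if st[i,4]>60),key=lambda i:(lambda r:max(r[1])/max(1,min(r[1])))(cv2.minAreaRect(np.argwhere(l==i)[:,::-1].astype(np.float32))))
    b=cv2.boxPoints(cv2.minAreaRect(np.argwhere(l==best)[:,::-1].astype(np.float32)))
    e=sorted([(np.linalg.norm(b[i]-b[(i+1)%4]),i) for i in range(4)])[:2]
    ends=np.array([(b[i]+b[(i+1)%4])/2 for _,i in e]); ends=ends[np.argsort(ends[:,0])]
    if n=="top": ends=ends[::-1]
    M[n]=ends; print(n,st[best,4],ends.round(1)) # outer, inner
# plate: the corners seen by eye
pl={"top":[(224,199),(231,264),(300,258)],"scene":[(256,234),(275,285),(341,267)]}
cor={"top":[(.125,-.075),(.125,.075),(-.025,.075)],"scene":[]}
print('plate corners TBD')
def res(p):
    r=[]
    for n in C:
        r+=list((proj(C[n],world(p,[grip(p[3],.104),grip(p[3],.034)]))-M[n]).ravel())
    return r
f=least_squares(res,[.42,.15,1.57,0]);print(f.x,np.round(f.fun,1))
np.save("s.npy",f.x)
out=[]
for n,(u,v,w,h) in {"scene":(195,165,180,135),"top":(200,160,180,135)}.items():
    S=3.0 if 0 else 2.2*2; im=cv2.resize(C[n]["image"][v:v+h,u:u+w,::-1],None,fx=4,fy=4,interpolation=cv2.INTER_CUBIC)
    t=np.linspace(0,2*np.pi,60)
    def dr(P,col,cl=True): cv2.polylines(im,[((proj(C[n],world(f.x,P))-[u,v]+.5)*4).astype(int)],cl,col,1)
    for x in(0,.05): dr(np.c_[0*t+x,.07*np.cos(t),.135+.07*np.sin(t)],(0,255,255))
    x0=.025
    for z in (.012,): dr([(x0-.075,-.075,z),(x0-.075,.075,z),(x0+.075,.075,z),(x0+.075,-.075,z)],(0,255,0))
    dr([(0,0,.135),grip(f.x[3],.0),grip(f.x[3],.104)],(255,0,255),False)
    out.append(im[:, :]); 
cv2.imwrite("pics/ov.png",cv2.resize(np.vstack(out),None,fx=.74,fy=.55) if 0 else np.vstack([cv2.resize(o,(400*1,300)) for o in out]))
cv2.imwrite("pics/ov1.png",out[0]);cv2.imwrite("pics/ov2.png",out[1])
E
```

```text
scene 341 [[212.4 194.9]
 [248.3 187.3]]
top 344 [[347.1 227.5]
 [309.8 232.2]]
plate corners TBD
[ 0.58624515  0.14521661  1.67753092 -0.89799302] [-0.7  0.2  0.5 -0.1  0.7 -0.1 -0.9  0.2]
```

View pics/ov1.png

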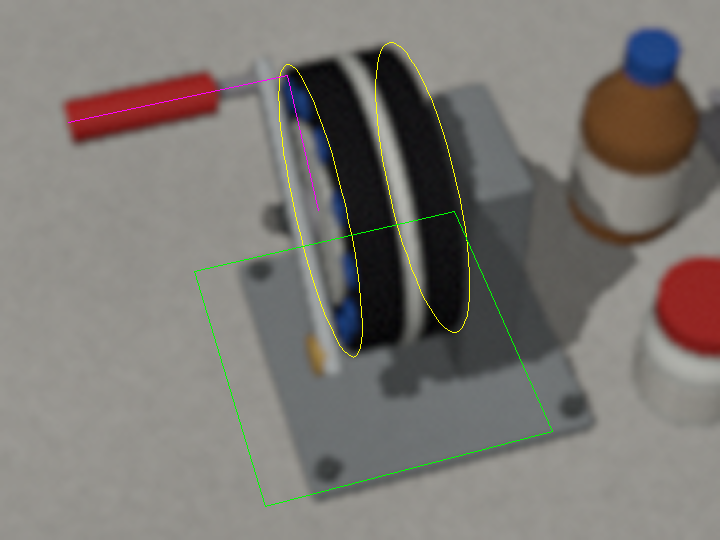

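View pics/ov2.png

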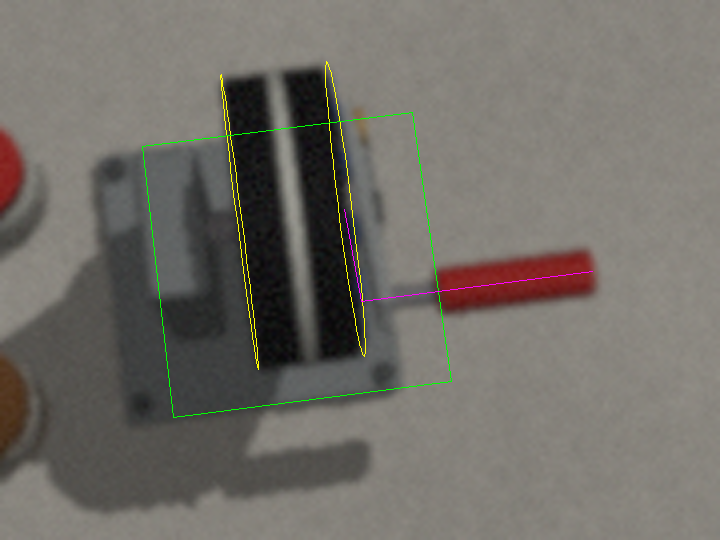

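The grip fit is good: the magenta axis lies on the red sleeve to within 1 px in both views. The drum is slightly off and the plate's x-offset is unknown. I'll add the visible plate corners with a free offset, hover over the grip, and check with the wrist camera.

Run:
```python
from h import *; from cell import camera,ctrl
from scipy.optimize import least_squares
C={n:camera(n) for n in("scene","top")}
M={"scene":[(212.4,194.9),(248.3,187.3)],"top":[(347.1,227.5),(309.8,232.2)]}
pl={"scene":np.array([(312,498),(595,423)])/4+[194.5,164.5],"top":np.array([(95,157),(128,425),(400,398)])/4+[199.5,159.5]}
# stand frame signs: (sx,sy)
sg={"scene":[(-1,-1),(1,-1)],"top":[(1,-1),(1,1),(-1,1)]}
def res(p):
    r=[]
    for n in C:
        r+=list((proj(C[n],world(p,[grip(p[3],.104),grip(p[3],.034)]))-M[n]).ravel())
        r+=list(.7*(proj(C[n],world(p,[(p[4]+.075*a,.075*b,.010) for a,b in sg[n]]))-pl[n]).ravel())
    return r
f=least_squares(res,[.586,.145,1.677,-.85,.045],loss='soft_l1');print(f.x.round(4),np.round(res(f.x),1))
s=f.x;np.save("s.npy",s)
g=world(s,grip(s[3],.079))[0];print("grasp",g)
yaw=s[2]-np.pi/2; o=[np.pi,0,yaw]
for d in(0,.1):
  for a in np.arange(0,6.3,.8):
    P=world(s,grip(a,.079))[0]+[0,0,ctrl.grip_depth+d]
    j=ctrl.inverse_kinematics(P,o)
    if d==0:print(None if j is None else j.round(2))
ctrl.move_ptp(g+[0,0,ctrl.grip_depth+.08],o)
st=ctrl.read_state();print(st["time_s"],st["tool_pos"],st["force"],st["joints"])
c=camera("wrist");im=np.ascontiguousarray(c["image"][...,::-1])
R=Ro.from_euler('xyz',st["tcp_rot"]).as_matrix()
H=np.array(c["hand_eye"])
pts=world(s,[grip(s[3],.034),grip(s[3],.104),[0,0,.135]])
pc=((pts-st["tool_pos"])@R-H[:3,3])@H[:3,:3]
uv=np.c_[c["fx"]*pc[:,0]/pc[:,2]+c["cx"],c["fy"]*pc[:,1]/pc[:,2]+c["cy"]];print(uv)
cv2.line(im,tuple(uv[0].astype(int).tolist()),tuple(uv[1].astype(int).tolist()),(0,255,0),1)
cv2.imwrite("pics/w1.png",im)
```

```text
[ 0.5856  0.1451  1.6772 -0.8862  0.0502] [-0.8 -0.1  0.4 -0.4  0.4 -0.6  0.5 -0.4  0.7 -0.1 -0.9  0.2  0.5 -0.5
 -0.2 -0.1  0.9 -1.6]
grasp [0.54392831 0.06124369 0.17610428]
[ 0.02  0.05  1.82 -0.    1.28 -0.08]
[ 0.03  0.16  1.73 -0.    1.25 -0.08]
[ 0.03  0.24  1.72 -0.    1.18 -0.08]
[ 0.03  0.25  1.79 -0.    1.1  -0.08]
[ 0.02  0.18  1.91 -0.    1.05 -0.09]
[ 0.01  0.05  2.01 -0.    1.08 -0.09]
[ 0.01 -0.04  2.01 -0.    1.17 -0.09]
[ 0.02 -0.03  1.92 -0.    1.25 -0.09]
3.125 [0.54407598 0.06060966 0.41078609] [ 0.35933409 -0.31364977  0.54993018] [ 1.29066768e-02 -1.07485495e-01  1.87279038e+00 -1.73718534e-04
  1.37626431e+00 -9.23757724e-02]
[[282.61448947 159.93719443]
 [282.58885004 265.44766931]
 [355.36438623 101.79353501]]
```

View pics/w1.png

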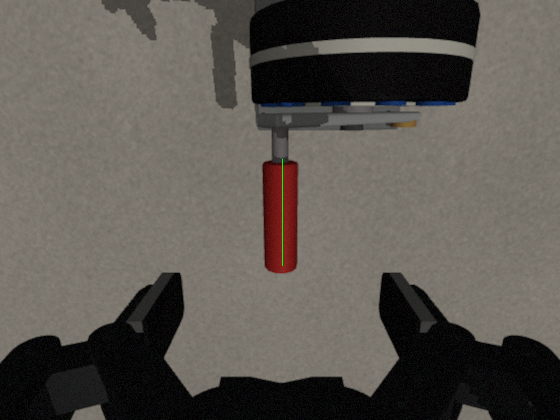

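Wrist view: the predicted grip axis (green, u≈282, v 160–265) sits on the red grip (u≈281, v 160–270). The pose is confirmed, so I grasp and start cranking.

```bash
cat >> h.py <<'E'
import json,os
from cell import ctrl
def crank(s,c,q0,q1,v=.03,step=.1,log="log.jsonl"):
    """c=(y,z) centre offset in the stand frame; logs q, tangential and radial force of world on tool"""
    n=max(1,int(np.ceil(abs(q1-q0)/step))); yv=world([0,0,s[2]],[0,1,0])[0]; f=open(log,"a"); out=[]
    for q in np.linspace(q0,q1,n+1)[1:]:
        p=np.array(grip(q,.079))+[0,c[0],c[1]]
        ctrl.line_to(world(s,p)[0]+[0,0,ctrl.grip_depth],speed=v)
        st=ctrl.read_state(); F=st["force"]; Fy,Fz=F@yv,F[2]
        tp=st["tool_pos"]-[s[0],s[1],ctrl.grip_depth]; ya=tp[:2]@yv[:2]-c[0]; za=tp[2]-.135-c[1]
        qa=np.arctan2(-ya,za); qa+=2*np.pi*round((q-qa)/2/np.pi)
        ft=-Fy*np.cos(qa)-Fz*np.sin(qa); fr=-Fy*np.sin(qa)+Fz*np.cos(qa)
        r=[q,qa,ft,fr,np.hypot(ya,za)*1e3,Fy,Fz,st["time_s"],st["width"],np.sign(q1-q0)]; out.append(r); f.write(json.dumps([float(x) for x in r])+"\n")
        if np.linalg.norm(F)>60: print("FORCE",F); break
    return np.array(out)
E
python3 - <<'E'
from h import *
np.set_printoptions(suppress=True,linewidth=150)
s=np.load("s.npy"); g=world(s,grip(s[3],.079))[0]
ctrl.line_to(g+[0,0,ctrl.grip_depth],speed=.08)
print(ctrl.read_state()["force"]); F0=ctrl.read_state()["force"]
ctrl.close_gripper(70); st=ctrl.read_state(); print(st["time_s"],st["width"],st["force"],st["tool_pos"]-g)
print(crank(s,(0,0),s[3],s[3]+.8).round(3))
E
```

```text
[-0.39600363  0.19415403  0.81631404]
4.9417 0.019796463470686382 [-3.61674714 -0.95807494  3.57624153] [-0.00019794 -0.00001183  0.15500053]
[[-0.786 -0.792 -0.613  5.233 65.154  4.155  3.239  5.308  0.02   1.   ]
 [-0.686 -0.69  -2.977  6.524 65.212  6.45   3.136  5.675  0.02   1.   ]
 [-0.586 -0.588 -1.93   6.248 65.275  5.07   4.131  6.042  0.02   1.   ]
 [-0.486 -0.486 -2.908  6.442 65.321  5.579  4.34   6.408  0.02   1.   ]
 [-0.386 -0.384 -2.74   6.869 65.373  5.115  5.341  6.775  0.02   1.   ]
 [-0.286 -0.284 -1.953  6.458 65.391  3.683  5.653  7.142  0.02   1.   ]
 [-0.186 -0.184 -2.874  6.034 65.349  3.932  5.405  7.508  0.02   1.   ]
 [-0.086 -0.085 -3.185  4.464 65.284  3.552  4.178  7.875  0.02   1.   ]]
```

Run:
```python
from h import *
np.set_printoptions(suppress=True,linewidth=150)
s=np.load("s.npy")
print(crank(s,(0,0),-.086,5.6)[::2,[1,2,3,4,7]].round(2))
L=np.array([json.loads(l) for l in open("log.jsonl")])[2:]
A=np.c_[np.ones(len(L)),np.sin(L[:,1]),np.cos(L[:,1])]
k=np.linalg.lstsq(A,L[:,2],rcond=None)[0];print(k,(A@k-L[:,2]).std())
```

```text
[[  0.01  -2.92   4.97  65.23   8.24]
 [  0.21  -4.3    4.36  65.14   8.98]
 [  0.41  -5.44   3.17  65.08   9.71]
 [  0.61  -4.13   1.59  64.96  10.44]
 [  0.81  -5.41   1.4   64.92  11.18]
 [  1.01  -5.15   0.08  64.85  11.91]
 [  1.21  -6.11  -0.46  64.8   12.64]
 [  1.41  -5.78  -3.33  64.76  13.38]
 [  1.61  -6.75  -5.2   64.74  14.11]
 [  1.8   -6.41  -6.68  64.69  14.84]
 [  1.99  -7.04  -8.84  64.52  15.58]
 [  2.18  -6.77 -10.05  64.22  16.31]
 [  2.36  -7.01  -9.01  63.91  17.04]
 [  2.56  -7.07  -4.69  63.82  17.77]
 [  2.77  -5.82  -1.56  64.07  18.51]
 [  2.99  -3.21  -1.98  64.4   19.24]
 [  3.19  -3.87  -0.84  64.72  19.98]
 [  3.4   -2.29  -0.6   64.92  20.71]
 [  3.6   -2.1   -0.53  64.97  21.44]
 [  3.81   0.4   -1.44  64.99  22.18]
 [  4.01   2.03  -1.59  65.06  22.91]
 [  4.21   3.99  -0.09  65.08  23.64]
 [  4.41   3.9    2.84  65.13  24.38]
 [  4.61   3.66   5.14  65.17  25.11]
 [  4.81   0.96   6.59  65.21  25.84]
 [  5.02   0.66   8.31  65.33  26.58]
 [  5.23  -1.1    7.5   65.56  27.31]
 [  5.43   1.59   7.32  65.76  28.04]
 [  5.61  -0.14   6.2   65.57  28.78]]
[-2.82344388 -4.40083932 -0.04578012] 1.3425730363474204
```

The full turn is done, past 5.3 rad with the grip held. Readings taken at stops have partly relaxed drag in them, so I crank back over the same angles. Averaging the two directions cancels that.

Run:
```python
from h import *
np.set_printoptions(suppress=True,linewidth=150)
s=np.load("s.npy")
print(crank(s,(0,0),5.6,.3)[::3,[1,2,3,4,7]].round(2))
L=np.array([json.loads(l) for l in open("log.jsonl")])[2:]
def fit(L,n):
    A=np.c_[L[:,9],np.sin(L[:,1]),np.cos(L[:,1])]
    k=np.linalg.lstsq(A,L[:,2],rcond=None)[0];print(n,k,"q0",np.arctan2(k[2],-k[1]),(A@k-L[:,2]).std())
fit(L,"all");fit(L[L[:,9]>0],"fwd");fit(L[L[:,9]<0],"rev")
f=L[L[:,9]>0];r=L[L[:,9]<0][3:]; r=r[np.argsort(r[:,1])]
x=np.arange(.4,5.3,.1);a=np.interp(x,f[:,1],f[:,2]);b=np.interp(x,r[:,1],r[:,2])
m=(a+b)/2;A=np.c_[np.ones(len(x)),np.sin(x),np.cos(x)];k=np.linalg.lstsq(A,m,rcond=None)[0]
print("mean",k,np.arctan2(k[2],-k[1]),(A@k-m).std());k=np.linalg.lstsq(A[:,1:],m,rcond=None)[0];print(k,np.arctan2(k[1],-k[0]))
print(np.c_[x,a,b,m][::4].round(2), "last",L[-1].round(2))
```

```text
[[ 5.56  6.7   5.76 66.48 29.14]
 [ 5.25  7.4  13.66 65.99 30.24]
 [ 4.92  7.09 10.5  65.31 31.34]
 [ 4.6   6.41  5.44 65.19 32.44]
 [ 4.3   5.39  3.83 65.17 33.54]
 [ 4.    4.91  0.86 65.11 34.64]
 [ 3.7   3.54 -0.31 64.94 35.74]
 [ 3.4   4.2  -1.68 64.85 36.84]
 [ 3.1   3.93 -5.21 64.68 37.94]
 [ 2.8   2.85 -7.19 64.62 39.04]
 [ 2.51  3.34 -8.06 64.77 40.14]
 [ 2.22  0.96 -7.37 64.9  41.24]
 [ 1.9   0.26 -5.74 64.76 42.34]
 [ 1.59 -1.57 -6.46 64.85 43.44]
 [ 1.29 -2.24 -4.71 64.96 44.54]
 [ 0.99 -1.76 -4.24 65.07 45.64]
 [ 0.69 -0.27 -4.07 65.08 46.74]
 [ 0.4   0.66 -5.08 65.16 47.84]]
all [-2.86255475 -4.20719794 -0.10872024] q0 -0.025835734265258977 1.23599886725389
fwd [-2.82344388 -4.40083932 -0.04578012] q0 -0.010402213826413868 1.3425730363474204
rev [-2.88262142 -3.99675592 -0.20517085] q0 -0.05128932473856646 1.0720236043664342
mean [ 0.13768844 -4.25060759  0.07825421] 0.018408043304879464 0.5061404176003246
[-4.22054711 -0.006297  ] -0.00149198565390966
[[ 0.4  -5.4   0.64 -2.38]
 [ 0.8  -5.36 -1.2  -3.28]
 [ 1.2  -5.96 -1.54 -3.75]
 [ 1.6  -6.73 -1.51 -4.12]
 [ 2.   -7.12  0.48 -3.32]
 [ 2.4  -6.9   1.17 -2.87]
 [ 2.8  -5.5   2.83 -1.34]
 [ 3.2  -3.77  3.56 -0.11]
 [ 3.6  -2.11  4.23  1.06]
 [ 4.    2.03  4.9   3.47]
 [ 4.4   3.99  5.71  4.85]
 [ 4.8   1.03  7.    4.01]
 [ 5.2  -0.91  7.83  3.46]] last [ 0.3   0.3   1.83 -4.27 65.18 -0.49 -4.62 48.21  0.02 -1.  ]
```

All the fits agree: the torque restores towards q ≈ 0 (−0.05 to +0.02), with amplitude about 4.2 N, inside the stated 4–5.4 N. So the heavy side is down when the grip is straight up.

Run:
```python
from h import *; from cell import camera
s=np.load("s.npy")
L=crank(s,(0,0),.3,-.01); print(L[-1].round(3))
ctrl.wait(.5); st=ctrl.read_state(); print(st["time_s"],st["width"],st["force"],abs(st["joint_vel"]).max())
cv2.imwrite("pics/end.png",camera("scene")["image"][...,::-1])
```

```text
[-1.0000e-02 -2.0000e-03  3.2010e+00 -5.2370e+00  6.5455e+01 -3.2120e+00
 -5.2300e+00  4.9475e+01  2.0000e-02 -1.0000e+00]
49.975 0.020189430141287136 [ 1.40946406  5.23737667 -6.82563921] 0.0013455931709066356
```

View pics/end.png

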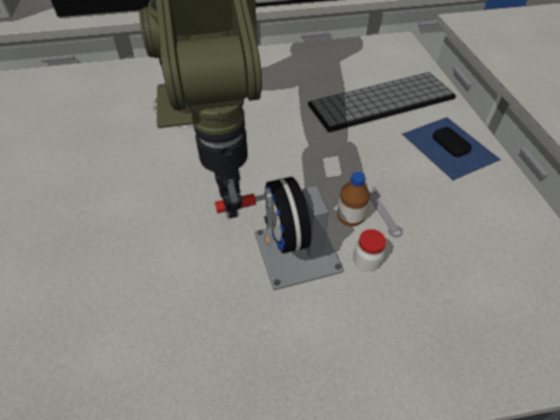

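The fingers hold the red grip (235,203), with the crank up and the brass weight down at (267,238). The bottle (353,200), jar (370,250) and spanner (388,213) have not moved.

```bash
python3 -c "from cell import ctrl; ctrl.job_done()"
```

```text
the job is handed in; nothing more can be done
```

I handed the job in at about 50 s with the drum still and its heavy side, by my estimate, straight down. That puts the red grip straight up, and the fingers are still gripping it. The hand-in gives no verdict, so the result is not confirmed.

- **Turning:** I gripped the red grip with 70 N and turned the drum one full turn, from −0.89 to 5.6 rad. I then turned it back over nearly the same angles to cancel the drag.
- **Heavy side:** all the fits put it straight down at drum angles between −0.05 and +0.02 rad. The load came out at about 4.2 N at the grip, inside the stated 4–5.4 N.
- **Last checks:** the drum was at about 0.00 rad, the joints were still (under 0.002 rad/s), and the finger opening was 20 mm on the 22 mm grip. In the final picture the bottle, jar and spanner looked unmoved.
- **What disagreed:** I could only read the force at stops, so the drag read about 2.9 N instead of 5.8 N. Single-direction readings scattered by 1.1–1.3 N around the fit. Averaging both directions cut that to 0.5 N, and the one-way fits agreed with the averaged one to within about 0.07 rad, against the 0.44 rad allowed.

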